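# Unplug the charger and snap the socket covers shut

### The arm

A 6-joint arm with a two-finger parallel gripper is mounted at the origin on the work surface. World frame = base frame: x ahead of the robot, y to its left, z up, the work surface at z = 0. Lengths are in m, angles in rad, forces in N, time in s.
With the tool pointing down it reaches from about 0.3 to 0.775 m from the base axis. Payload 14.6 kg.
Tool frame: the origin (TCP) lies midway between the tips of the shut fingers; the grasp point (between the pads) lies 19 mm behind it (ctrl.grip_depth is the z of the grasp point in the tool frame, in m); z points along the fingers, y is the line along which they close (so a half turn about z gives the same grasp; the last joint's range is limited). The gripper opens to 94 mm and grips with 3 to 60 N. Pads are 16 mm wide; open, the fingers measure 119 mm over their backs; the gripper's body (75 mm by 177 mm) begins 78 mm behind the grasp point.
Start: joints at [1.175, 0.3, 1.521, -0, 1.321, -0.067], TCP at [0.178, 0.521, 0.172] pointing down, gripper open.
Joint ranges: [-3.03, 3.03], [-0.79, 2.21], [0.23, 2.52], [-1.04, 4.18], [0, 3.07], [-2.55, 2.55]. Speed limits (rad/s): [2.22, 2.22, 2.57, 3.14, 3.14, 3.14].

### API

Orientations are given as [roll, pitch, yaw] about the fixed x, y, z axes, in that order (R = Rz(yaw) Ry(pitch) Rx(roll)).
In Python, from station import ctrl gives the robot as it stands. The module is installed in compiled form; this text tells all that it offers.
- The arm moves only by the tool carry_out, never from a script. Its argument "commands" is a list of rows, each a list of 3 entries, a list of its own where there are three numbers: the closure, from 0 (fully open) to 1 (shut), then the shift along the tool's x, y, z in mm, then the turn, a rotation vector about the tool's x, y, z in rad. In form: [[gripper, [tx, ty, tz], [wx, wy, wz]], ...]. A call has 1 to 10 rows; each row shifts and turns the commanded pose from where the row before left it, along the tool's axes as they then stand; what a row does not reach is not made up. A row lasts 1/8 s, in which the tool goes at most 62.5 mm and 10.7 degrees, less where a joint would pass 70% of its speed; a pose out of reach is approached as far as the arm can. A call with a gripper value outside its range is refused whole. The fingers move at their own pace and stop on an object; "squeeze" is the grip in N (left out, the last holds). Time passes only in rows, so rows that do not move let the fingers close. It gives the time, the measured TCP pose, the force, the opening and the grip force at its end, in the units of the state.
- ctrl.get_obs(): the state, without advancing time (a new reading comes with each control period).
- ctrl.camera(name): name is "side" or "top" or "wrist"; returns a dict with "img" (384x512x3 uint8, blue, green, red), "camera_matrix" (3x3 intrinsics, pixels), "rvec" (rotation vector, rad) and "tvec" (3), from world to camera coordinates, as OpenCV has them. Camera axes: x right, y down, z forward; pixel columns grow to the right and rows downward; lengths in m; the calibration is good to about 2 mm. A picture is of the moment at which its call begins. There is no depth.
- ctrl.hand_in(): hands the job in; it is judged then, once.
Trained networks look in the newest picture that a camera, given by its name, has taken for a name from the list of things; names that differ only in an ending like _2 or _b are one class to them, and where a whole thing is asked for, a point or a joint stands for the part that bears it (a point fixed in the world has none). Each returns a list of dicts, best first, with "score" (0 to 1); they miss things now and then, are a little off and sometimes report something else, mostly with a low value. They report only what shows in the picture. A call takes as long as a camera call. They do not tell look-alikes from the thing itself.
- ctrl.outline_of(thing, camera): "region" (384x512 bool, what is visible of it).
- ctrl.place_of(thing, camera): "at" ([x, y, z] in m, in world coordinates, good to about 4 mm: a listed point, or the origin of a listed thing).
The state is a dict: "time_s": time; "qpos": joint angles; "joint_vel": joint speeds; "tau": joint torques, N m; "ee_pos": TCP position; "eef_rot": TCP orientation; "force": force on the tool from outside, world axes, zero at the start; "moment": the same for the moment, N m; "grip_width": finger opening in m; "grip_force": force on a finger pad.
Only numpy, scipy, OpenCV 4.12 (cv2) and the standard library are available. Lean on these libraries where they do the work, as an engineer would, in place of code of your own. Each camera call takes 0.05 s, during which the arm holds its last target. There are 200 camera calls.

### The job

The bench is about to be wiped down: pull the black charger block out of its socket in the sloping socket box, lay it in the open grey tray without dropping it, and press both hinged socket covers down until their catches click and hold them shut. Leave the balance, the bottle and the beaker where they stand.

Things in the scene. Friction and masses are not known exactly. Their poses are not given: they have to be found in the camera images.
- socket_box: Fixed stainless socket box on the bench, 360 mm long (y), face sloping 35 deg up away from the robot, two sockets 140 mm apart. Origin: under the middle of the face, on the bench; x away from the robot side, z up. A 24 x 24 mm light bar on two posts runs along y over it, centre at x = -26, z = 322 mm: it blocks a vertical tool, so come in from the robot's side with the tool tilted.
- socket_a: Socket A (the one that holds the charger), white 96 x 92 mm plate in a grey frame, set in the sloping face; its place is the left or right one. Origin: centre of the plate, in the plane of the steel face; x up the slope, y along the box, z out of the face at right angles (35 deg from vertical, leaning to the robot). Plate front at z = 8 mm, frame front at 16. Cover hinge: along y at x = +46, z = 18 mm.
- socket_b: Socket B (the empty one), white 96 x 92 mm plate in a grey frame, set in the sloping face; its place is the left or right one. Origin: centre of the plate, in the plane of the steel face; x up the slope, y along the box, z out of the face at right angles (35 deg from vertical, leaning to the robot). Plate front at z = 8 mm, frame front at 16. Cover hinge: along y at x = +46, z = 18 mm.
- charger_center (a point): Centre of the black charger block, 34 (x) x 50 (y) x 70 mm (z), 0.12 to 0.2 kg, no lead; axes parallel to those of socket A while plugged in, so z points straight out of the socket. Three brass pins stand 17 mm out of its -z end, loose in the socket: a light straight pull along +z frees it. It stands 70 mm out of the plate.
- cover_a_edge (a point): Point on the outer side of cover A, on its centre line, 8 mm from its free edge and 86 mm from the hinge line: where to press. The cover is a white plate 94 mm (hinge to edge, plus a 9 mm thumb tab) x 92 x 8 mm, hinged at the upper edge; its axes: x from edge to hinge, y along the hinge, z out of the outer side (8 mm off the hinge line).
- cover_b_edge (a point): Point on the outer side of cover B, on its centre line, 8 mm from its free edge and 86 mm from the hinge line: where to press. The cover is a white plate 94 mm (hinge to edge, plus a 9 mm thumb tab) x 92 x 8 mm, hinged at the upper edge; its axes: x from edge to hinge, y along the hinge, z out of the outer side (8 mm off the hinge line).
- cover_a (a joint): Opening angle (rad) of the hinged cover of socket_a: 0 = shut and held by its catch, grows as it opens, about 1.0 to 1.5 at the start, stop at 1.75. Light friction and a weak opening spring (under 1 N at the free edge). In the last 0.11 rad the catch resists with up to 10 N at the free edge, most near 0.09; past 0.045 it pulls the cover shut. Let go before that, the cover lifts again.
- cover_b (a joint): Opening angle (rad) of the hinged cover of socket_b: 0 = shut and held by its catch, grows as it opens, about 1.0 to 1.5 at the start, stop at 1.75. Light friction and a weak opening spring (under 1 N at the free edge). In the last 0.11 rad the catch resists with up to 10 N at the free edge, most near 0.09; past 0.045 it pulls the cover shut. Let go before that, the cover lifts again.
- tray: Open grey plastic tray, fixed, 160 (x) x 220 (y) x 50 mm, walls and floor about 4 mm; left or right of the robot. Origin: centre of its underside; z up.
- balance: White laboratory balance with a steel pan, 180 (x) x 240 (y) x 72 mm, on the side away from the tray; a bystander. Origin: centre of its underside.
- bottle: White plastic bottle with a black cap, 66 mm across, 160 mm tall, left of the socket box; a bystander. Origin: centre of its underside.
- beaker: Open glass beaker, 72 mm across, 100 mm tall, right of the socket box; a bystander. Origin: centre of its underside.
Not all that is in view belongs to the job. There is more than one size of the part that bears charger_center; the job needs the middle-sized.

How it is judged:
By the outcome, as a careful person would: the job done as asked, in the order asked, and still so for the second after the job is handed in, with the robot touching nothing.
It also fails if it takes over 67 s, if anything falls off the work surface, if the arm or the gripper's body presses on something with over 40 N, if the wrist force passes 120 N, or if a joint passes its speed limit or range.

## Working session

There is one attempt and no reset: what is moved stays moved. The work goes in short steps, Python scripts to look and compute and a tool call to move; the robot and the scene stay as the last step left them, time stands still between calls to the robot, and variables do not carry over. Pictures are saved under pics/ and viewed, at most 10 in all, crops included, and the job is handed in when it is done.

Besides the shell and the picture viewer there is one more tool, called after ">>>" as name(argument=value, ...) on one line, values as JSON. carry_out: Moves the arm, as the interface text tells. Its arguments: {"type":"object","properties":{"commands":{"type":"array","items":{"type":"array"}},"squeeze":{"type":"number"}},"required":["commands"]}

```bash
mkdir -p pics
cat > h.py <<'E'
import numpy as np, cv2
from scipy.spatial.transform import Rotation as R
from station import ctrl
def proj(c,p):
    return cv2.projectPoints(np.array(p,float).reshape(-1,3),c["rvec"],c["tvec"],c["camera_matrix"],None)[0].reshape(-1,2)
def tri(cs,pxs):
    A=[]
    for c,u in zip(cs,pxs):
        P=c["camera_matrix"]@np.c_[cv2.Rodrigues(np.array(c["rvec"],float))[0],np.array(c["tvec"]).reshape(3)]
        A+= [u[0]*P[2]-P[0],u[1]*P[2]-P[1]]
    X=np.linalg.svd(np.array(A))[2][-1]; return X[:3]/X[3]
E
python3 - <<'E'
from h import *
np.set_printoptions(precision=3,suppress=True)
ims=[]
for n in ["side","top"]:
    c=ctrl.camera(n); ims.append(c["img"]); cv2.imwrite(f"pics/{n}0.png",c["img"])
    for t in ["socket_box","socket_a","socket_b","charger_center","cover_a_edge","tray","balance","bottle","beaker"]:
        for d in ctrl.place_of(t,n)[:4]:
            print(n,t,round(d["score"],2),np.array(d["at"]),proj(c,d["at"])[0].round())
print(ctrl.get_obs()["eef_rot"],ctrl.grip_depth)
E
```

```text
side socket_box 0.8 [ 0.602  0.018 -0.001] [282. 197.]
side socket_a 0.96 [0.591 0.084 0.063] [267. 168.]
side socket_a 0.74 [ 0.616 -0.051  0.056] [301. 191.]
side socket_b 0.96 [0.591 0.084 0.063] [267. 168.]
side socket_b 0.74 [ 0.616 -0.051  0.056] [301. 191.]
side charger_center 0.82 [ 0.593 -0.28   0.025] [346. 256.]
side charger_center 0.79 [ 0.436 -0.066  0.015] [241. 229.]
side charger_center 0.67 [ 0.582 -0.055  0.093] [291. 184.]
side cover_a_edge 0.62 [ 0.594 -0.055  0.165] [295. 158.]
side tray 0.69 [ 0.39   0.312 -0.005] [172. 169.]
side balance 0.88 [ 0.392 -0.32  -0.002] [279. 310.]
side bottle 0.95 [ 0.641  0.392 -0.001] [234. 137.]
side beaker 0.7 [ 0.647 -0.418  0.002] [405. 294.]
side beaker 0.55 [ 0.616 -0.051  0.055] [301. 192.]
top socket_box 0.7 [0.608 0.017 0.002] [248. 156.]
top socket_a 0.78 [0.596 0.087 0.057] [225. 156.]
top socket_a 0.56 [ 0.612 -0.05   0.058] [270. 150.]
top socket_b 0.78 [0.596 0.087 0.057] [225. 156.]
top socket_b 0.56 [ 0.612 -0.05   0.058] [270. 150.]
top charger_center 0.58 [ 0.58  -0.057  0.091] [274. 158.]
top charger_center 0.56 [ 0.593 -0.275  0.026] [344. 157.]
top charger_center 0.48 [ 0.436 -0.066  0.013] [277. 210.]
top cover_a_edge 0.84 [ 0.594 -0.054  0.171] [273. 146.]
top tray 0.79 [ 0.392  0.31  -0.001] [153. 228.]
top balance 0.83 [ 0.387 -0.324  0.001] [363. 225.]
top bottle 0.79 [ 0.638  0.386 -0.001] [130. 149.]
top beaker 0.74 [ 0.642 -0.417  0.001] [387. 142.]
[3.141 0.    2.813] -0.0188
```

Run:
```python
import cv2
a=cv2.imread("pics/side0.png");b=cv2.imread("pics/top0.png")
a=cv2.resize(a[100:340,140:440],(750,600),interpolation=cv2.INTER_CUBIC)
b=cv2.resize(b[80:290,100:410],(800,542),interpolation=cv2.INTER_CUBIC)
cv2.imwrite("pics/s1.png",a);cv2.imwrite("pics/t1.png",b)
```

```text
(no output)
```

View pics/s1.png

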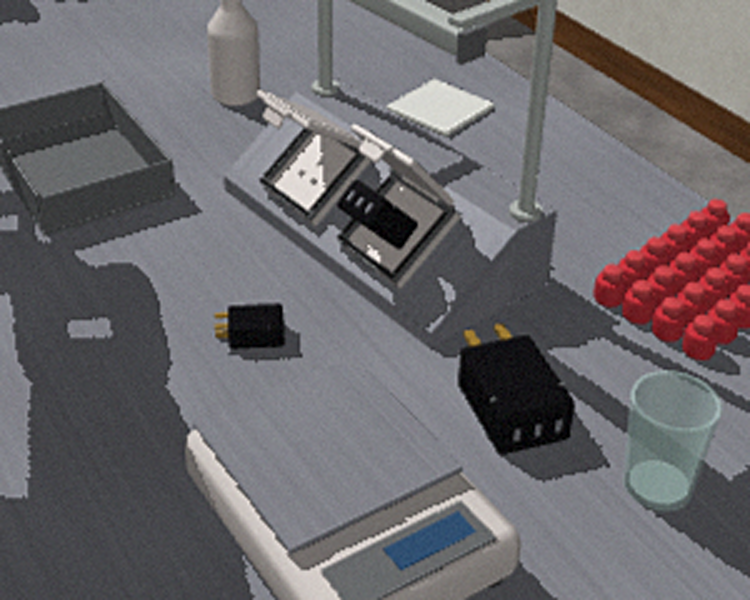

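View pics/t1.png

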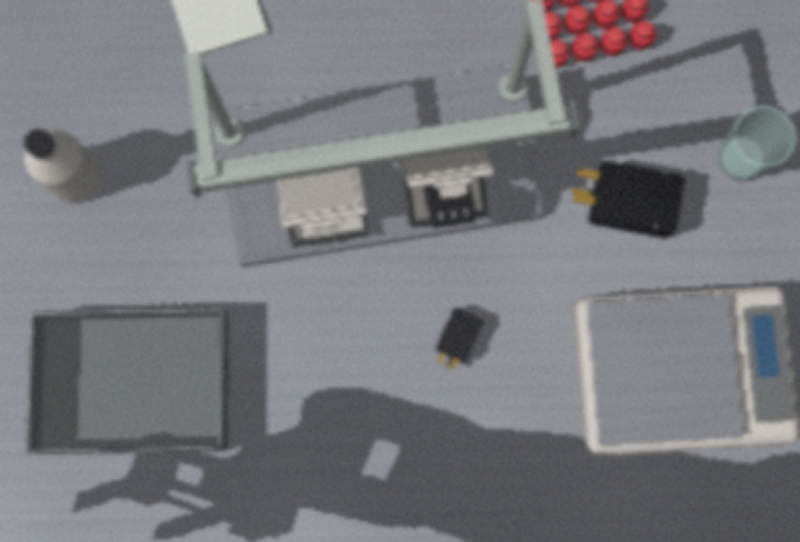

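Candidates for the charger in the side view: large loose one at (346,256), small loose one at (241,229), and the middle-sized one plugged into the right socket at (291,184), which is the target. Socket B is on the left, the tray on the left at (172,169), and both covers stand open under the light bar.

```bash
cat >> h.py <<'E'
np.set_printoptions(precision=3,suppress=True)
def onplane(c,u,z):
    K=c["camera_matrix"];Rm=cv2.Rodrigues(np.array(c["rvec"],float))[0];t=np.array(c["tvec"]).reshape(3)
    o=-Rm.T@t;d=Rm.T@np.linalg.inv(K)@[u[0],u[1],1];return o+d*(z-o[2])/d[2]
def face(yaw,tilt=35):  # columns: up-slope x, y, normal z
    return R.from_euler("z",yaw).as_matrix()@R.from_euler("y",-np.radians(tilt)).as_matrix()
def toolR(yaw,tilt=35): # tool pointing along -normal, tool y = box y
    F=face(yaw,tilt);return np.c_[-F[:,0],F[:,1],-F[:,2]]
def pose():
    o=ctrl.get_obs();return np.array(o["ee_pos"]),R.from_euler("xyz",o["eef_rot"]).as_matrix()
def rows(p0,R0,p1,R1,n,show=True):
    w=R.from_matrix(R0.T@R1).as_rotvec()/n
    print("n",n,"turn/row",w.round(4),"deg/row",np.degrees(np.linalg.norm(w)).round(1))
    for i in range(n):
        Ri=R0@R.from_rotvec(w*i).as_matrix();print((1000*Ri.T@(p1-p0)/n).round(1).tolist())
E
python3 - <<'E'
from h import *
c=ctrl.camera("top")
for z,a,b in [(0,(245,263),(500,222)),(.322,(200,180),(570,130)),(.05,(35,315),(225,311)),(.05,(30,450),(222,448))]:
    q=[onplane(c,(u/800*310+100,v/542*210+80),z) for u,v in (a,b)]
    d=q[0]-q[1]; print(z,q[0],q[1],"yaw",np.arctan2(-d[0],d[1]))
yaw=.14;A=np.array([.614,-.0505,.057]);F=face(yaw)
p,Rt=pose(); R1=toolR(yaw); p1=A+F@[0,0,.19]
print(p,p1); rows(p,Rt,p1,R1,10)
s=ctrl.camera("side")
ch={}
for n in("top","side"):
    for d in ctrl.outline_of("charger_center",n)[:4]:
        m=d["region"];v,u=np.nonzero(m);print(n,d["score"],m.sum(),u.mean(),v.mean())
E
```

```text
0 [0.53  0.183 0.   ] [ 0.573 -0.123  0.   ] yaw 0.1423113124444671
0.322 [0.55  0.184 0.322] [ 0.592 -0.164  0.322] yaw 0.11843710523682985
0.05 [0.465 0.415 0.05 ] [0.465 0.199 0.05 ] yaw 0.001081166502825164
0.05 [0.313 0.416 0.05 ] [0.311 0.201 0.05 ] yaw -0.009759729946522123
[0.178 0.521 0.172] [ 0.506 -0.066  0.213]
n 10 turn/row [-0.014 -0.06  -0.045] deg/row 4.4
[-50.0, -44.9, -4.1]
[-48.1, -47.1, -1.8]
[-46.0, -49.2, 0.3]
[-43.6, -51.2, 2.3]
[-41.0, -53.2, 4.1]
[-38.3, -55.1, 5.7]
[-35.4, -56.8, 7.1]
[-32.3, -58.5, 8.3]
[-29.1, -60.0, 9.3]
[-25.7, -61.4, 10.0]
top 0.7 265 277.7584905660377 210.07169811320756
top 0.58 226 274.2699115044248 160.15929203539824
top 0.58 898 345.21826280623605 156.25946547884186
side 0.72 452 290.1592920353982 185.0287610619469
side 0.66 427 240.53629976580797 229.9367681498829
side 0.65 1591 345.4846008799497 256.50974230044
```

>>> carry_out(commands=[[0,[-45,-40,-4],[-0.014,-0.06,-0.045]],[0,[-43,-42,-2],[-0.014,-0.06,-0.045]],[0,[-41,-44,0],[-0.014,-0.06,-0.045]],[0,[-39,-46,2],[-0.014,-0.06,-0.045]],[0,[-37,-48,4],[-0.014,-0.06,-0.045]],[0,[-35,-50,5],[-0.014,-0.06,-0.045]],[0,[-32,-51,6],[-0.014,-0.06,-0.045]],[0,[-29,-53,7],[-0.014,-0.06,-0.045]],[0,[-26,-54,8],[-0.014,-0.06,-0.045]],[0,[-23,-55,9],[-0.014,-0.06,-0.045]]])

```text
time_s: 2.45
ee_pos: [0.4576, 0.0203, 0.2077]
eef_rot: [3.129, 0.577, -3.031]
force: [0.4, 1.4, -0.6]
grip_width: 0.0941
grip_force: 0.0
```

Run:
```python
from h import *
c=ctrl.camera("wrist"); cv2.imwrite("pics/w1.png",cv2.resize(c["img"],(768,576)))
print(ctrl.get_obs()["ee_pos"],ctrl.get_obs()["force"])
for t in ["socket_a","charger_center","cover_a_edge","socket_box"]:
    for d in ctrl.place_of(t,"wrist")[:4]:
        print(t,round(d["score"],2),np.array(d["at"]),proj(c,d["at"])[0].round()*1.5)
yaw=.135;A=np.array([.614,-.0505,.057]);F=face(yaw)
p,Rt=pose(); rows(p,Rt,A+F@[0,0,.19],toolR(yaw),2)
for q in [[-.017,-.025,.078],[.017,-.025,.078],[.017,.025,.078],[-.017,.025,.078]]: print(proj(c,A+F@q)*1.5)
```

```text
[0.459 0.016 0.207] [-1.288 -0.451 -1.182]
socket_a 0.93 [ 0.612 -0.049  0.056] [289.5 295.5]
socket_a 0.82 [0.598 0.082 0.057] [433.5 295.5]
charger_center 0.98 [ 0.59  -0.28   0.025] [ 28.5 232.5]
charger_center 0.67 [ 0.588 -0.058  0.086] [273.  301.5]
charger_center 0.65 [ 0.441 -0.067  0.013] [264.   85.5]
charger_center 0.31 [ 0.59  -0.055  0.168] [261. 390.]
cover_a_edge 0.69 [ 0.589 -0.056  0.171] [258.  391.5]
cover_a_edge 0.25 [ 0.615 -0.05   0.057] [289.5 297. ]
socket_box 0.77 [ 0.601  0.016 -0.001] [363.  250.5]
n 2 turn/row [ 0.    -0.019 -0.011] deg/row 1.3
[-18.2, -46.3, 7.6]
[-17.6, -46.5, 7.9]
[[231.466 298.382]]
[[235.336 342.025]]
[[301.087 340.779]]
[[298.487 297.08 ]]
```

View pics/w1.png

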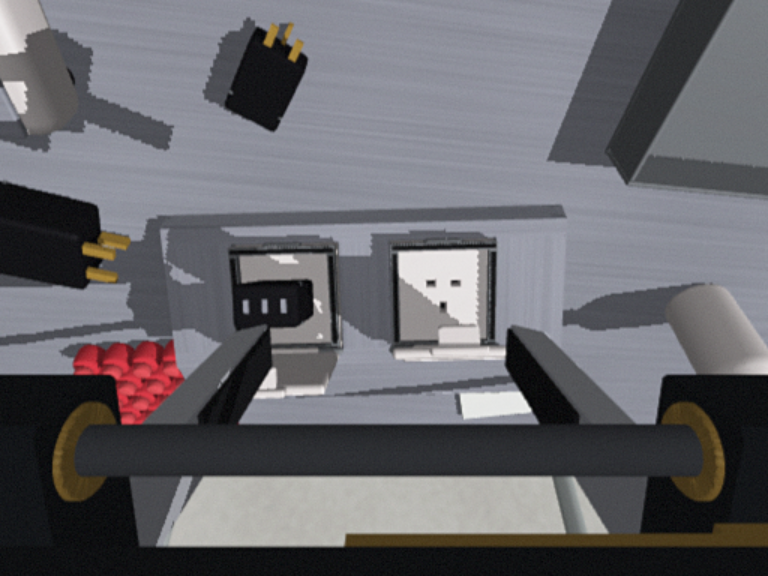

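The plugged-in charger's front shows at about (265,306) in the wrist view, in the socket frame spanning 235–340. The choice is confirmed; it may sit a few mm down-slope of my prediction, so I look again from closer.

>>> carry_out(commands=[[0,[-17,-47,7],[0,-0.019,-0.011]],[0,[-17,-47,7],[0,-0.019,-0.011]],[0,[0,0,0],[0,0,0]]])

```text
time_s: 3.08
ee_pos: [0.5048, -0.0674, 0.2128]
eef_rot: [3.141, 0.611, -3.007]
force: [-0.5, 0.1, 0.2]
grip_width: 0.0941
grip_force: 0.0
```

Run:
```python
from h import *
c=ctrl.camera("wrist"); cv2.imwrite("pics/w2.png",cv2.resize(c["img"][120:320,130:380],(800,640))[:600])
print(pose(),ctrl.get_obs()["force"])
for t in ["socket_a","charger_center","cover_a_edge"]:
    for d in ctrl.place_of(t,"wrist")[:4]:
        print(t,round(d["score"],2),np.array(d["at"]),(proj(c,d["at"])[0]-[130,120])*3.2)
yaw=.135;A=np.array([.613,-.050,.057]);F=face(yaw)
for q in [[-.017,-.025,.078],[.017,-.025,.078],[.017,.025,.078],[-.017,.025,.078],[-.048,-.046,.008],[-.048,.046,.008]]: print((proj(c,A+F@q)[0]-[130,120])*3.2)
print("cam",F.T@(-cv2.Rodrigues(np.array(c["rvec"],float))[0].T@np.array(c["tvec"]).reshape(3)-A))
```

```text
(array([ 0.504, -0.066,  0.213]), array([[-0.812, -0.135,  0.568],
       [-0.11 ,  0.991,  0.078],
       [-0.573,  0.001, -0.819]])) [-0.513  0.717 -0.008]
socket_a 0.79 [ 0.612 -0.047  0.054] [424.286 154.877]
socket_a 0.72 [0.597 0.084 0.056] [747.688 161.98 ]
charger_center 0.7 [ 0.44  -0.066  0.016] [ 440.656 -347.762]
charger_center 0.66 [ 0.59  -0.281  0.022] [-169.206   -3.848]
cover_a_edge 0.6 [ 0.588 -0.057  0.168] [405.963 352.603]
[340.027 148.643]
[341.757 249.872]
[491.944 249.807]
[493.849 148.58 ]
[296.609  40.687]
[535.446  40.596]
cam [-0.068 -0.002  0.404]
```

View pics/w2.png

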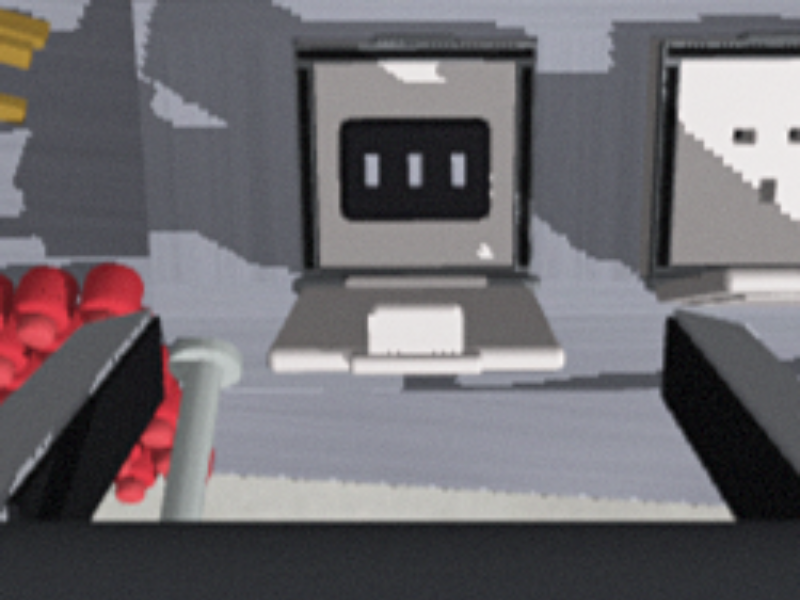

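>>> carry_out(commands=[[0,[9,1,25],[0,0,0]],[0,[0,0,40],[0,0,0]],[0,[0,0,40],[0,0,0]],[0,[0,0,30],[0,0,0]],[0,[0,0,20],[0,0,0]],[0,[0,0,0],[0,0,0]],[1,[0,0,0],[0,0,0]],[1,[0,0,0],[0,0,0]],[1,[0,0,0],[0,0,0]],[1,[0,0,0],[0,0,0]]], squeeze=15)

```text
time_s: 4.53
ee_pos: [0.585, -0.0549, 0.0813]
eef_rot: [-3.141, 0.612, -3.006]
force: [-0.5, 0.3, 1.1]
grip_width: 0.0574
grip_force: 0.0
```

>>> carry_out(commands=[[1,[0,0,0],[0,0,0]],[1,[0,0,0],[0,0,0]],[1,[0,0,0],[0,0,0]]], squeeze=15)

```text
time_s: 4.9
ee_pos: [0.5851, -0.0549, 0.0811]
eef_rot: [-3.141, 0.612, -3.006]
force: [-2.7, -1.4, 3.2]
grip_width: 0.0497
grip_force: 15.0
```

>>> carry_out(commands=[[1,[0,0,-4],[0,0,0]],[1,[0,0,-8],[0,0,0]],[1,[0,0,-10],[0,0,0]],[1,[0,0,-15],[0,0,0]],[1,[0,0,-25],[0,0,0]],[1,[0,0,-40],[0,0,0]],[1,[0,0,-40],[0,0,0]],[1,[0,0,0],[0,0,0]]], squeeze=20)

```text
time_s: 5.9
ee_pos: [0.504, -0.0664, 0.2001]
eef_rot: [-3.138, 0.616, -3.005]
force: [0.4, 0.6, -2.7]
grip_width: 0.0495
grip_force: 20.0
```

Run:
```python
from h import *
o=ctrl.get_obs();print(o["force"],o["grip_width"],o["grip_force"])
p,Rt=pose();print(p)
# over tray: tool pointing -y at tilt a from vertical, closing along x
for a in (45,):
  z=np.array([0,-np.sin(np.radians(a)),-np.cos(np.radians(a))])
  for s in(1,-1):
    y=np.array([s,0,0.]);R1=np.c_[np.cross(y,z),y,z]
    print(s,np.degrees(R.from_matrix(Rt.T@R1).magnitude()))
    rows(p,Rt,np.array([.39,.27,.20]),R1,12 if s<0 else 10)
```

```text
[ 0.406  0.597 -2.732] 0.049496448014933525 19.987454116344452
[ 0.504 -0.066  0.2  ]
1 98.07159395492052
n 10 turn/row [ 0.11  -0.012  0.131] deg/row 9.8
[5.5, 34.9, -4.0]
[9.9, 33.2, -7.8]
[13.9, 30.6, -11.5]
[17.5, 27.1, -14.9]
[20.6, 22.8, -17.9]
[23.0, 17.8, -20.4]
[24.7, 12.3, -22.3]
[25.7, 6.5, -23.7]
[25.8, 0.5, -24.4]
[25.2, -5.5, -24.4]
-1 109.62581786683123
n 12 turn/row [ 0.011  0.095 -0.128] deg/row 9.1
[4.6, 29.1, -3.3]
[1.1, 29.4, -3.4]
[-2.3, 29.3, -3.7]
[-5.6, 28.7, -4.4]
[-8.8, 27.8, -5.4]
[-11.7, 26.4, -6.7]
[-14.2, 24.6, -8.2]
[-16.4, 22.6, -9.9]
[-18.1, 20.2, -11.7]
[-19.4, 17.7, -13.7]
[-20.1, 15.0, -15.8]
[-20.2, 12.3, -17.8]
```

>>> carry_out(commands=[[1,[40,6,-28],[0,0,0]],[1,[5,34,-4],[0.11,-0.012,0.131]],[1,[10,33,-8],[0.11,-0.012,0.131]],[1,[14,31,-11],[0.11,-0.012,0.131]],[1,[17,27,-15],[0.11,-0.012,0.131]],[1,[20,23,-18],[0.11,-0.012,0.131]],[1,[23,18,-20],[0.11,-0.012,0.131]],[1,[25,12,-22],[0.11,-0.012,0.131]],[1,[26,6,-24],[0.11,-0.012,0.131]],[1,[26,0,-24],[0.11,-0.012,0.131]]], squeeze=20)

```text
time_s: 7.15
ee_pos: [0.3178, 0.0868, 0.197]
eef_rot: [-3.0, 0.603, 2.426]
force: [-0.6, 0.4, -1.0]
grip_width: 0.0493
grip_force: 20.0
```

Run:
```python
from h import *
o=ctrl.get_obs();print(o["force"],o["grip_width"],o["grip_force"],np.array(o["qpos"]))
p,Rt=pose();print(p,Rt)
a=np.radians(50)
z=np.array([0,-np.sin(a),-np.cos(a)]);y=np.array([1,0,0.]);R1=np.c_[np.cross(y,z),y,z]
rows(p,Rt,np.array([.39,.29,.12]),R1,5)
print("pin tip if TCP there, rel z",(R1@[0,0,.048+.0])[2], "lower edge", -.017*np.sin(a)-.031*np.cos(a))
```

```text
[-0.597  0.395 -0.987] 0.04931261056615917 19.98171329498291 [ 0.702 -0.219  2.135 -0.633  1.344  0.075]
[0.318 0.087 0.197] [[-0.622  0.71   0.331]
 [ 0.54   0.695 -0.475]
 [-0.567 -0.117 -0.816]]
n 5 turn/row [ 0.088 -0.041  0.129] deg/row 9.3
[21.7, 40.3, -2.0]
[26.5, 36.8, -6.4]
[30.7, 32.3, -10.6]
[34.0, 27.0, -14.6]
[36.4, 21.0, -18.1]
pin tip if TCP there, rel z -0.03085380526495389 lower edge -0.03294917143330535
```

Run:
```python
from h import *
p,Rt=pose();print(p)
a=np.radians(50)
z=np.array([0,-np.sin(a),-np.cos(a)]);y=np.array([1,0,0.]);R1=np.c_[np.cross(y,z),y,z]
rows(p,Rt,np.array([.39,.29,.14]),R1,9)
```

```text
[0.318 0.087 0.197]
n 9 turn/row [ 0.049 -0.023  0.072] deg/row 5.2
[10.8, 22.1, -2.9]
[12.3, 21.1, -4.2]
[13.6, 19.9, -5.5]
[14.9, 18.6, -6.8]
[16.0, 17.1, -8.0]
[17.0, 15.5, -9.2]
[17.8, 13.8, -10.3]
[18.5, 12.0, -11.4]
[19.0, 10.0, -12.3]
```

>>> carry_out(commands=[[1,[11,22,-3],[0.049,-0.023,0.072]],[1,[12,21,-4],[0.049,-0.023,0.072]],[1,[14,20,-5],[0.049,-0.023,0.072]],[1,[15,19,-7],[0.049,-0.023,0.072]],[1,[16,17,-8],[0.049,-0.023,0.072]],[1,[17,15,-9],[0.049,-0.023,0.072]],[1,[18,14,-10],[0.049,-0.023,0.072]],[1,[18,12,-11],[0.049,-0.023,0.072]],[1,[19,10,-12],[0.049,-0.023,0.072]],[1,[0,0,0],[0,0,0]]])

```text
time_s: 8.4
ee_pos: [0.3903, 0.2889, 0.1364]
eef_rot: [-3.137, 0.874, 1.578]
force: [-0.4, 0.7, -1.7]
grip_width: 0.0498
grip_force: 20.0
```

Run:
```python
from h import *
o=ctrl.get_obs();print(o["force"],o["grip_width"],o["grip_force"],np.array(o["qpos"]))
p,Rt=pose();print(p,Rt)
c=ctrl.camera("side");cv2.imwrite("pics/s2.png",cv2.resize(c["img"][60:300,60:340],(700,600)))
print("down 10mm in tool:",Rt.T@[0,0,-10])
```

```text
[-0.359  0.75  -1.668] 0.049751274827077197 19.988402724266052 [ 0.873  0.663  1.337 -0.537  1.841  0.915]
[0.39  0.289 0.136] [[-0.005  1.     0.001]
 [ 0.642  0.003 -0.767]
 [-0.767 -0.003 -0.642]]
down 10mm in tool: [7.667 0.032 6.42 ]
```

View pics/s2.png

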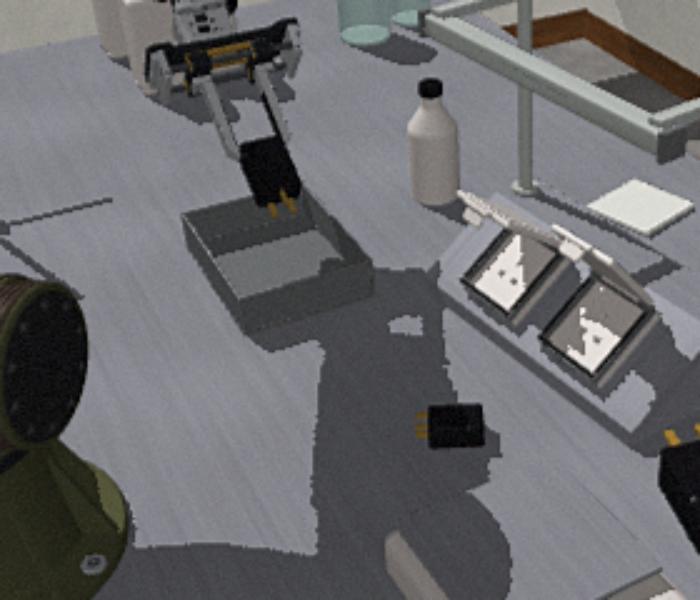

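>>> carry_out(commands=[[1,[20,0,17],[0,0,0]],[1,[20,0,17],[0,0,0]],[1,[15,0,12],[0,0,0]],[1,[9,0,8],[0,0,0]],[1,[3,0,3],[0,0,0]],[1,[0,0,0],[0,0,0]]])

```text
time_s: 9.2
ee_pos: [0.3903, 0.2879, 0.0515]
eef_rot: [-3.141, 0.871, 1.574]
force: [0.9, 0.3, -1.1]
grip_width: 0.0498
grip_force: 20.0
```

>>> carry_out(commands=[[1,[1.5,0,1.3],[0,0,0]],[1,[1.5,0,1.3],[0,0,0]],[1,[0,0,0],[0,0,0]]])

```text
time_s: 9.57
ee_pos: [0.3901, 0.2877, 0.0473]
eef_rot: [-3.14, 0.872, 1.575]
force: [-0.1, -0.3, -0.6]
grip_width: 0.0499
grip_force: 20.0
```

>>> carry_out(commands=[[1,[1.5,0,1.3],[0,0,0]],[1,[1.5,0,1.3],[0,0,0]],[1,[0,0,0],[0,0,0]]])

```text
time_s: 9.95
ee_pos: [0.3901, 0.2876, 0.0431]
eef_rot: [-3.14, 0.872, 1.575]
force: [-0.1, 0.3, -1.3]
grip_width: 0.0497
grip_force: 20.0
```

>>> carry_out(commands=[[1,[1.5,0,1.3],[0,0,0]],[1,[1.5,0,1.3],[0,0,0]],[1,[0,0,0],[0,0,0]]])

```text
time_s: 10.32
ee_pos: [0.3901, 0.2876, 0.0392]
eef_rot: [-3.14, 0.872, 1.575]
force: [0.1, -0.1, -1.3]
grip_width: 0.0498
grip_force: 20.0
```

>>> carry_out(commands=[[1,[1.5,0,1.3],[0,0,0]],[1,[0,0,0],[0,0,0]]])

```text
time_s: 10.58
ee_pos: [0.3901, 0.2876, 0.0372]
eef_rot: [-3.14, 0.872, 1.575]
force: [0.5, 1.0, -1.2]
grip_width: 0.0501
grip_force: 20.0
```

>>> carry_out(commands=[[1,[1.5,0,1.3],[0,0,0]],[1,[0,0,0],[0,0,0]]])

```text
time_s: 10.82
ee_pos: [0.3901, 0.2875, 0.0352]
eef_rot: [-3.14, 0.872, 1.575]
force: [-0.2, -0.1, -1.6]
grip_width: 0.0499
grip_force: 20.0
```

>>> carry_out(commands=[[1,[1.5,0,1.3],[0,0,0]],[1,[0,0,0],[0,0,0]]])

```text
time_s: 11.08
ee_pos: [0.3902, 0.2876, 0.0335]
eef_rot: [-3.141, 0.872, 1.575]
force: [0.5, 1.2, 0.1]
grip_width: 0.0496
grip_force: 20.0
```

>>> carry_out(commands=[[1,[0,0,0],[0,0,0]],[1,[2.7,0,-0.8],[0,0,0]],[1,[2.7,0,-0.8],[0,0,0]],[1,[0,0,0],[0,0,0]]], squeeze=5)

```text
time_s: 11.58
ee_pos: [0.39, 0.2924, 0.0301]
eef_rot: [-3.14, 0.872, 1.575]
force: [0.7, -0.0, -1.4]
grip_width: 0.0501
grip_force: 5.0
```

>>> carry_out(commands=[[1,[2.8,0,-0.6],[0,0,0]],[1,[2.8,0,-0.5],[0,0,0]],[1,[0,0,0],[0,0,0]]], squeeze=5)

```text
time_s: 11.95
ee_pos: [0.3901, 0.2968, 0.0265]
eef_rot: [-3.14, 0.872, 1.575]
force: [0.4, 0.0, 0.1]
grip_width: 0.0499
grip_force: 5.0
```

>>> carry_out(commands=[[1,[2.8,0,-0.2],[0,0,0]],[1,[2.8,0,-0.2],[0,0,0]],[1,[0,0,0],[0,0,0]]], squeeze=5)

```text
time_s: 12.32
ee_pos: [0.39, 0.3007, 0.0225]
eef_rot: [-3.14, 0.872, 1.575]
force: [-0.2, 0.7, -0.7]
grip_width: 0.0498
grip_force: 5.0
```

Run:
```python
from h import *
o=ctrl.get_obs();print(o["force"],o["grip_width"],o["grip_force"])
c=ctrl.camera("side");cv2.imwrite("pics/s3.png",cv2.resize(c["img"][60:200,90:250],(686,600),interpolation=cv2.INTER_CUBIC))
```

```text
[-0.17   0.714 -0.7  ] 0.04976028079603586 4.999625086784363
```

View pics/s3.png

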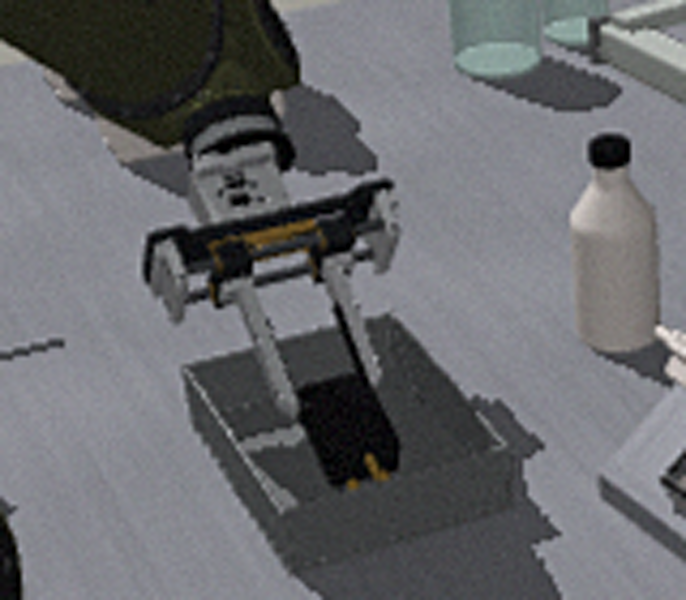

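The charger is tipping flat inside the tray; hand clear of the walls.

>>> carry_out(commands=[[1,[2.8,0,0.1],[0,0,0]],[1,[2.8,0,0.2],[0,0,0]],[1,[2.9,0,0.3],[0,0,0]],[1,[0,0,0],[0,0,0]]], squeeze=4)

```text
time_s: 12.88
ee_pos: [0.39, 0.3057, 0.0155]
eef_rot: [-3.14, 0.872, 1.575]
force: [0.2, 1.0, -0.4]
grip_width: 0.0501
grip_force: 4.0
```

>>> carry_out(commands=[[0.9,[0,0,0],[0,0,0]],[0.6,[0,0,0],[0,0,0]],[0.3,[0,0,0],[0,0,0]],[0,[0,0,0],[0,0,0]],[0,[0,0,0],[0,0,0]],[0,[0,0,0],[0,0,0]]], squeeze=4)

```text
time_s: 13.62
ee_pos: [0.3901, 0.3056, 0.0158]
eef_rot: [-3.14, 0.872, 1.575]
force: [0.6, -0.3, 0.3]
grip_width: 0.0867
grip_force: 0.0
```

>>> carry_out(commands=[[0,[0,0,-10],[0,0,0]],[0,[0,0,-25],[0,0,0]],[0,[0,0,-40],[0,0,0]],[0,[0,0,-45],[0,0,0]],[0,[0,0,-45],[0,0,0]],[0.5,[0,0,0],[0,0,0]]])

```text
time_s: 14.38
ee_pos: [0.3896, 0.4343, 0.1238]
eef_rot: [3.139, 0.868, 1.573]
force: [-0.7, -0.2, -1.2]
grip_width: 0.087
grip_force: 0.0
```

Run:
```python
from h import *
o=ctrl.get_obs();print(o["force"],o["grip_width"],np.array(o["qpos"]))
c=ctrl.camera("side");a=cv2.resize(c["img"][100:240,110:270],(400,350))
t=ctrl.camera("top");b=cv2.resize(t["img"][120:260,90:250],(400,350))
cv2.imwrite("pics/s4.png",np.hstack([a,b]))
for n in("side","top"):
  for k in("charger_center","cover_b_edge","cover_a_edge","socket_a"):
    for d in ctrl.place_of(k,n)[:4]: print(n,k,round(d["score"],2),np.array(d["at"]))
p,Rt=pose();print(p,Rt)
```

```text
[-0.661 -0.195 -1.18 ] 0.08703065849877498 [ 0.996  0.952  0.859 -0.493  2.055  0.927]
side charger_center 0.79 [ 0.594 -0.277  0.026]
side charger_center 0.77 [ 0.436 -0.065  0.011]
side charger_center 0.69 [0.389 0.311 0.021]
side charger_center 0.35 [ 0.617 -0.05   0.057]
side cover_b_edge 0.67 [0.56  0.083 0.155]
side cover_a_edge 0.81 [ 0.589 -0.055  0.166]
side socket_a 0.66 [0.594 0.081 0.06 ]
side socket_a 0.64 [ 0.615 -0.051  0.058]
top charger_center 0.97 [ 0.594 -0.279  0.027]
top charger_center 0.8 [ 0.437 -0.065  0.012]
top charger_center 0.71 [0.384 0.307 0.022]
top charger_center 0.6 [ 0.597 -0.055  0.168]
top cover_b_edge 0.68 [0.56  0.081 0.154]
top cover_a_edge 0.93 [ 0.595 -0.053  0.171]
top cover_a_edge 0.48 [0.557 0.083 0.153]
top socket_a 0.98 [ 0.609 -0.051  0.058]
top socket_a 0.84 [0.596 0.087 0.059]
[0.39  0.432 0.122] [[-0.002  1.     0.001]
 [ 0.643  0.003 -0.766]
 [-0.766 -0.001 -0.643]]
```

View pics/s4.png

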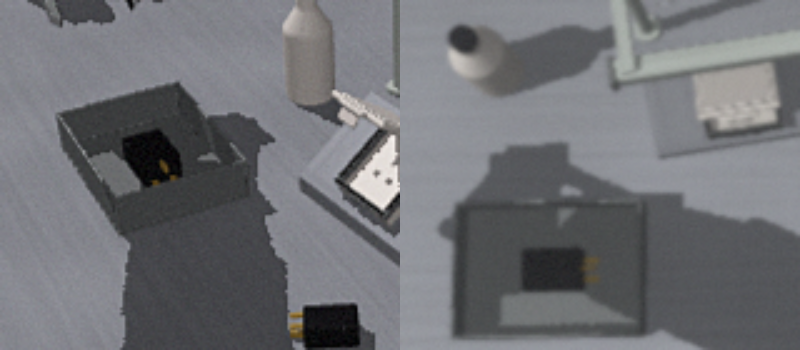

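Charger lies flat in the tray (pixel (155,155) of the left panel), pins and all on the floor, everything else in place. Next the covers, B first.

```bash
cat >> h.py <<'E'
yaw=.135;SA=np.array([.613,-.050,.057]);SB=SA+.14*face(yaw)[:,1];F=face(yaw)
RT=toolR(yaw,45)
def fp(S,x,n): return S+F@[x/1000,0,n/1000]
E
python3 - <<'E'
from h import *
p,Rt=pose();p=p+[0,0,.06]
print("up60",Rt.T@[0,0,60],SB)
rows(p,Rt,fp(SB,-60,200),RT,14)
E
```

```text
up60 [-45.93   -0.055 -38.606] [0.594 0.089 0.057]
n 14 turn/row [-0.09   0.004 -0.082] deg/row 7.0
[-17.0, 2.9, 19.8]
[-17.2, -0.3, 19.8]
[-17.2, -3.4, 19.5]
[-16.8, -6.6, 19.0]
[-16.3, -9.6, 18.2]
[-15.4, -12.5, 17.2]
[-14.4, -15.2, 15.8]
[-13.1, -17.7, 14.3]
[-11.6, -19.9, 12.6]
[-9.9, -21.8, 10.6]
[-8.1, -23.4, 8.6]
[-6.2, -24.7, 6.4]
[-4.1, -25.6, 4.1]
[-2.0, -26.1, 1.7]
```

>>> carry_out(commands=[[1,[-23,0,-19],[0,0,0]],[1,[-23,0,-19],[0,0,0]],[1,[-17,3,20],[-0.09,0.004,-0.082]],[1,[-17,0,20],[-0.09,0.004,-0.082]],[1,[-17,-3,20],[-0.09,0.004,-0.082]],[1,[-17,-7,19],[-0.09,0.004,-0.082]],[1,[-16,-10,18],[-0.09,0.004,-0.082]],[1,[-15,-12,17],[-0.09,0.004,-0.082]],[1,[-14,-15,16],[-0.09,0.004,-0.082]],[1,[-13,-18,14],[-0.09,0.004,-0.082]]], squeeze=10)

```text
time_s: 16.12
ee_pos: [0.4135, 0.2225, 0.1833]
eef_rot: [-3.114, 0.826, 2.572]
force: [0.3, 0.1, 0.9]
grip_width: 0.0005
grip_force: 0.0
```

>>> carry_out(commands=[[1,[-12,-20,13],[-0.09,0.004,-0.082]],[1,[-10,-22,11],[-0.09,0.004,-0.082]],[1,[-8,-23,9],[-0.09,0.004,-0.082]],[1,[-6,-25,6],[-0.09,0.004,-0.082]],[1,[-4,-26,4],[-0.09,0.004,-0.082]],[1,[-2,-26,2],[-0.09,0.004,-0.082]],[1,[0,0,0],[0,0,0]]])

```text
time_s: 17.0
ee_pos: [0.4219, 0.0974, 0.175]
eef_rot: [-3.134, 0.75, 3.136]
force: [1.0, 0.5, 1.3]
grip_width: 0.0007
grip_force: 0.0
```

Run:
```python
from h import *
o=ctrl.get_obs();print(o["force"],o["grip_width"],np.array(o["qpos"]))
p,Rt=pose();print(p, "face",F.T@(p-SB)*1000)
rows(p,Rt,fp(SB,-60,200),RT,2)
c=ctrl.camera("wrist");cv2.imwrite("pics/w3.png",cv2.resize(c["img"],(640,480)))
for k in("cover_b_edge","socket_b"):
    for d in ctrl.place_of(k,"wrist")[:3]: print(k,round(d["score"],2),np.array(d["at"]),F.T@(d["at"]-SB)*1000)
```

```text
[0.952 0.522 1.262] 0.0007318443118167566 [ 0.285 -0.386  2.368 -0.46   0.476 -0.94 ]
[0.422 0.097 0.175] face [-71.155  31.774 193.933]
n 2 turn/row [-0.053 -0.018 -0.051] deg/row 4.3
[-7.6, -15.3, -0.6]
[-6.8, -15.7, -1.3]
socket_b 0.9 [0.598 0.082 0.058] [ 2.777 -6.971 -0.968]
socket_b 0.75 [ 0.612 -0.049  0.056] [  -1.704 -138.438   -0.516]
```

View pics/w3.png

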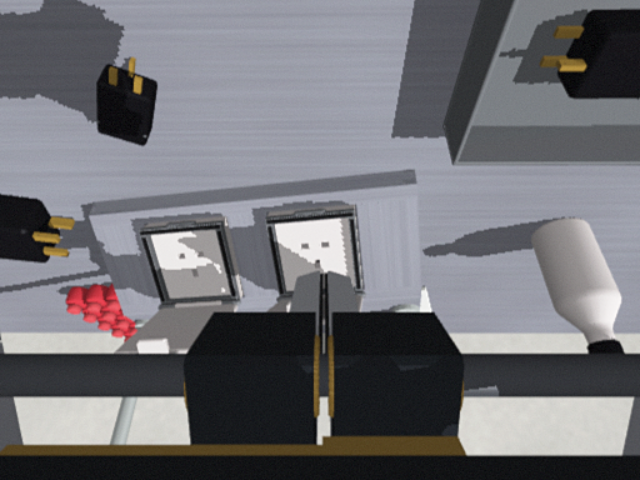

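```bash
cat >> h.py <<'E'
SB=SB-.003*F[:,1]
def arc(th,c=0):
    d=np.array([-np.cos(th),np.sin(th)]);n=np.array([np.sin(th),np.cos(th)])
    tx=RT.T@F; h=8*abs(F[:,[0,2]].T@RT[:,0]@n)
    return np.array([46,18])+86*d+(8+h+c)*n
def steps(S,ths,start,c=0):  # tool-axis shifts along the arc, face-plane path
    a=np.array(start,float)
    for th in ths:
        b=arc(th,c);v=F@[b[0]-a[0],0,b[1]-a[1]];print(round(th,2),b.round(1),(RT.T@v).round(1).tolist());a=b
E
python3 - <<'E'
from h import *
p,Rt=pose()
rows(p,Rt,fp(SB,40,150),RT,4)
for a,b in (((40,150),(44,110)),):print((RT.T@F@[b[0]-a[0],0,b[1]-a[1]]).round(1))
steps(SB,[1.3,1.2,1.1,1,.9,.8,.7,.6,.5,.4,.3,.2,.14,.1,.06,.02,-.02,-.04],(44,110))
E
```

```text
n 4 turn/row [-0.026 -0.009 -0.025] deg/row 2.1
[-26.8, -4.8, 15.3]
[-26.5, -5.9, 15.4]
[-26.2, -7.0, 15.5]
[-25.9, -8.0, 15.6]
[ 3.   0.  40.1]
1.3 [ 38.4 105.1] [6.4, -0.0, 3.8]
1.2 [ 29.6 103.9] [8.9, -0.0, -0.3]
1.1 [ 20.9 101.7] [8.9, 0.0, 0.6]
1 [12.5 98.7] [8.9, 0.0, 1.6]
0.9 [ 4.3 94.7] [8.7, 0.0, 2.5]
0.8 [-3.4 89.9] [8.5, 0.0, 3.4]
0.7 [-10.7  84.2] [8.1, 0.0, 4.3]
0.6 [-17.3  77.8] [7.7, 0.0, 5.2]
0.5 [-23.2  70.6] [7.1, -0.0, 6.0]
0.4 [-28.4  62.9] [6.4, 0.0, 6.8]
0.3 [-32.7  54.5] [5.7, 0.0, 7.4]
0.2 [-36.1  45.8] [4.9, 0.0, 8.0]
0.14 [-37.7  40.4] [2.5, 0.0, 5.1]
0.1 [-38.6  36.7] [1.5, 0.0, 3.5]
0.06 [-39.3  33. ] [1.3, -0.0, 3.5]
0.02 [-39.8  29.3] [1.2, 0.0, 3.6]
-0.02 [-40.2  25.5] [1.0, 0.0, 3.6]
-0.04 [-40.3  23.6] [0.5, 0.0, 1.8]
```

>>> carry_out(commands=[[1,[-27,-5,15],[-0.026,-0.009,-0.025]],[1,[-27,-6,15],[-0.026,-0.009,-0.025]],[1,[-26,-7,16],[-0.026,-0.009,-0.025]],[1,[-26,-8,16],[-0.026,-0.009,-0.025]],[1,[0,0,0],[0,0,0]],[1,[1,0,20],[0,0,0]],[1,[2,0,20],[0,0,0]],[1,[0,0,0],[0,0,0]]])

```text
time_s: 18.15
ee_pos: [0.5673, 0.083, 0.1709]
eef_rot: [3.141, 0.781, -3.005]
force: [0.3, -1.0, 0.4]
grip_width: 0.0006
grip_force: 0.0
```

Run:
```python
from h import *
o=ctrl.get_obs();print(o["force"],np.array(o["qpos"]))
p,Rt=pose();f=F.T@(p-SB)*1000;print("face",f)
rows(p,Rt,fp(SB,38.4,105.1),RT,1)
s=ctrl.camera("side");cv2.imwrite("pics/s5.png",cv2.resize(s["img"][80:230,200:350],(600,600),interpolation=cv2.INTER_CUBIC))
```

```text
[ 0.297 -1.047  0.38 ] [ 0.048 -0.025  2.117  0.231  0.278 -1.856]
face [ 42.938   0.917 108.992]
n 1 turn/row [ 0.002 -0.004  0.001] deg/row 0.3
[5.1, -0.9, 3.1]
```

View pics/s5.png

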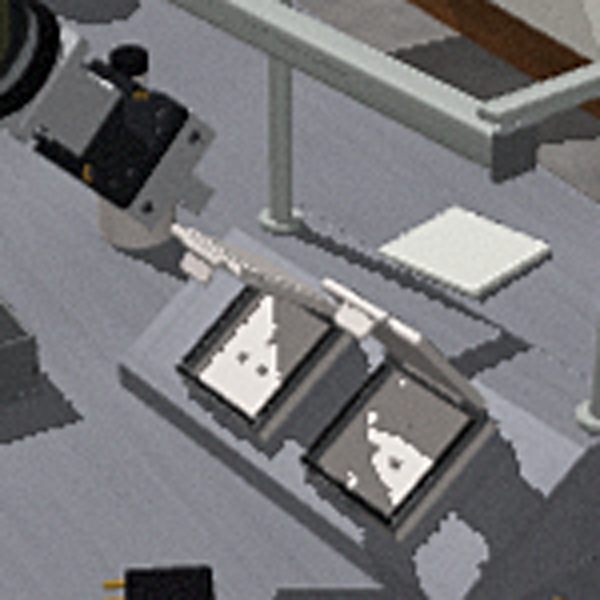

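The fingertips have passed behind cover B's free edge (hidden at about (215,215)), no contact force. Following the arc now.

>>> carry_out(commands=[[1,[5,-1,3],[0,0,0]],[1,[9,0,0],[0,0,0]],[1,[9,0,0.5],[0,0,0]],[1,[9,0,1.5],[0,0,0]],[1,[8.7,0,2.5],[0,0,0]],[1,[8.5,0,3.5],[0,0,0]],[1,[8,0,4.3],[0,0,0]],[1,[7.7,0,5.2],[0,0,0]]])

```text
time_s: 19.2
ee_pos: [0.5369, 0.0763, 0.1117]
eef_rot: [-3.14, 0.784, -3.005]
force: [-0.5, 0.2, 0.3]
grip_width: 0.0008
grip_force: 0.0
```

>>> carry_out(commands=[[1,[7,0,6],[0,0,0]],[1,[6.4,0,6.8],[0,0,0]],[1,[5.7,0,7.4],[0,0,0]],[1,[5,0,8],[0,0,0]],[1,[2.5,0,5],[0,0,0]],[1,[0,0,0],[0,0,0]]])

```text
time_s: 19.95
ee_pos: [0.5418, 0.083, 0.0809]
eef_rot: [-3.129, 0.767, -3.005]
force: [-1.0, 1.0, 0.4]
grip_width: 0.0007
grip_force: 0.0
```

Run:
```python
from h import *
o=ctrl.get_obs();print(o["force"],np.array(o["qpos"]))
p,Rt=pose();f=F.T@(p-SB)*1000;print("face",f, "want",arc(.14))
s=ctrl.camera("side");cv2.imwrite("pics/s6.png",cv2.resize(s["img"][80:230,200:350],(600,600),interpolation=cv2.INTER_CUBIC))
```

```text
[-0.954  0.95   0.373] [ 0.064  0.105  2.242  0.932  0.047 -2.554]
face [-29.38    4.328  49.772] want [-37.697  40.373]
```

View pics/s6.png

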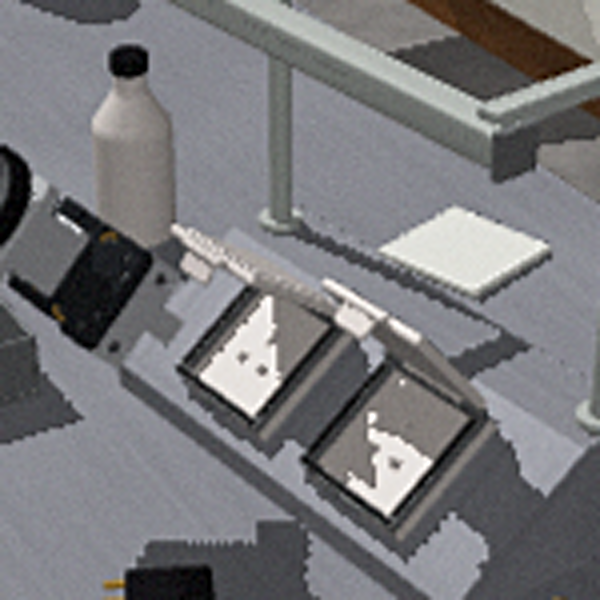

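Run:
```python
from h import *
p,Rt=pose();s=ctrl.camera("side")
g=lambda q:(proj(s,q)[0]-[200,80])*4
print("tcp",g(p),"mid",g(p-Rt[:,2]*.05),"palm",g(p-Rt[:,2]*.097))
print("fingerx",g(p+Rt[:,1]*.03))
for th in(1.24,.3,0): 
  for y in(-.046,.046): print(th,y,[g(SB+F@[(46+8*np.sin(th)-r*np.cos(th))/1000,y,(18+8*np.cos(th)+r*np.sin(th))/1000]).round() for r in(0,94)])
print(ctrl.place_of("cover_b_edge","side"))
for n in("top","wrist"):
  c=ctrl.camera(n)
  print(n,[(d["score"],d["at"],F.T@(d["at"]-SB)*1000) for d in ctrl.place_of("cover_b_edge",n)])
```

```text
tcp [203.39  347.585] mid [158.525 318.166] palm [113.948 288.935]
fingerx [178.227 329.273]
1.24 -0.046 [array([349., 308.]), array([257., 272.])]
1.24 0.046 [array([266., 255.]), array([175., 217.])]
0.3 -0.046 [array([340., 310.]), array([233., 391.])]
0.3 0.046 [array([258., 256.]), array([154., 333.])]
0 -0.046 [array([338., 313.]), array([246., 419.])]
0 0.046 [array([255., 259.]), array([168., 360.])]
[{'at': [0.5546, 0.0819, 0.153], 'score': 0.67}, {'at': [0.6434, -0.4156, 0.0023], 'score': 0.29}]
top [(0.69, [0.5564, 0.0803, 0.1555], array([ 24.921,  -0.268, 102.797]))]
wrist [(0.5, [0.5571, 0.0839, 0.1547], array([ 25.427,   3.205, 101.466]))]
```

Run:
```python
from h import *
s=ctrl.camera("side")
g=lambda q:((proj(s,q)[0]-[200,80])*4).round()
p=np.array([.5673,.083,.1709])
for k in(0,.015,.03,.05,.097): print(k,g(p-RT[:,2]*k), g(p-RT[:,2]*k+RT[:,0]*.008), g(p-RT[:,2]*k-RT[:,0]*.008))
print("cam face",F.T@(-cv2.Rodrigues(np.array(s["rvec"],float))[0].T@np.array(s["tvec"]).reshape(3)-SB))
a=cv2.imread("pics/side0.png");d=cv2.absdiff(a,s["img"]).max(2)
s5=cv2.imread("pics/s5.png");s6=cv2.imread("pics/s6.png")
# coarse ascii-like class maps of orig crop around cover B (rows 125..160, cols 240..285)
for n,im in(("start",a[80:230,200:350]),("s5",cv2.resize(s5,(150,150),interpolation=cv2.INTER_AREA)),("now",s["img"][80:230,200:350])):
    print(n)
    gray=cv2.cvtColor(im,cv2.COLOR_BGR2GRAY)
    for v in range(36,96,3): print(v,' '.join(f"{int(x):3d}" for x in gray[v,24:88:3]))
```

```text
0 [234. 221.] [228. 231.] [241. 211.]
0.015 [221. 211.] [214. 222.] [228. 201.]
0.03 [207. 202.] [200. 212.] [214. 191.]
0.05 [189. 188.] [182. 199.] [196. 178.]
0.097 [143. 156.] [136. 167.] [150. 145.]
cam face [-0.144 -0.917  0.995]
start
36 127 113 125 125 121 108  94 128 132 130 134 130 130 132 137 107  88 130 128 126 126 131
39 124 109 118 123 122 113  97 135 130 129 128 130 135 130 131 107  93 131 132 124 133 131
42 126 115 119 123 121 120  92 130 134 132 132 127 129 129 131 105  82 132 130 127 132 128
45 126 113 119 122 119 114  96 126 131 125 129 127 131 129 133 100  87 132 132 133 127 127
48 126 112 118 123 121 112  99 131 129 126 134 129 128 133 133 103  86 132 128 131 129 128
51 128 112 121 127 120 112  98 130 131 128 130 126 132 127 130 102  85 105 127 127 127 128
54 134 109 121 122 123 110  97 132 127 130 126 136 129 127 184 101  80 124 127 126 128 129
57 132 112 124 119 118 115 116 211 170 122 134 136 126 130  82 106 106  66 136 135 129 127
60 129 103 127 126 123 118  65 109 200 176 148 156 152 159 129 133 136 133  61  65 137 143
63 127 124 119  55  61  68  74  51 102 
[... 3908 characters left out ...]
106 165 159 156 163 166 103  58 115 117 114 150 171 123 233 165
75  17  21   9 105  99 108 147 156 159 158 161 126  52 115 245 114 107 118 128 129  95 169
78  45  24 104 103 106  97 120 155 162 158 180  51 101 216 233 123 124 131  52  87 213 221
81  18  38 103 100 103  99 106 127 158 172  27  77 221 233 230 148 123 124 126 127  92 232
84   9 108 106 100 161 107  86 156 170  15  65 107 229 230 239 115 123 127 134  13  63 114
87 100  45  95 142 153 159 159 161  34  51 113 232 215 228 229 152 128 128   6  56 131  76
90 145 108 109 148 152 159 162 112  60 120 231 228 142 232 235 147 130  32  55 129  79  79
93 142 143  82 100 152 146 153  63  98 240 227 227 229 232 169 237  59  60 127  83  78  79
```

Run:
```python
from h import *
c=ctrl.camera("wrist");p,Rt=pose()
for k in(0,.01,.02,.03,.05):print(k,proj(c,p-Rt[:,2]*k)[0].round(1),"w3",(proj(c,p-Rt[:,2]*k)[0]*1.25).round())
t=ctrl.camera("top")
im=t["img"];g=cv2.cvtColor(im,cv2.COLOR_BGR2GRAY)
for k in(0,.01,.02,.03):print("top",k,proj(t,p-Rt[:,2]*k)[0].round(1))
for v in range(150,200,3):print(v,' '.join(f"{int(x):3d}" for x in g[v,212:245:2]))
g=cv2.cvtColor(c["img"],cv2.COLOR_BGR2GRAY)
print("wrist")
for v in range(190,260,4):print(v,' '.join(f"{int(x):3d}" for x in g[v,226:292:3]))
```

```text
0 [257.3 214.3] w3 [322. 268.]
0.01 [257.3 218.8] w3 [322. 274.]
0.02 [257.2 223.7] w3 [322. 280.]
0.03 [257.1 229.1] w3 [321. 286.]
0.05 [257.  241.7] w3 [321. 302.]
top 0 [225.8 172.1]
top 0.01 [225.9 174. ]
top 0.02 [226.1 175.8]
top 0.03 [226.2 177.7]
150 164 169 167 169 170 169 169 168 170 167 168 169 166 164 114  91  92
153 170 167 169 170 171 168 170 169 168 170 169 169 165 152 125  94  92
156 172 170 169 169 170 168 168 169 171 168 168 167 170 171 145  99  94
159 172 171 168 168 169 169 168 170 167 171 174 163 168 172 152 102  96
162 173 175 170 176 181 170 166 186 177 171 186 191 184 185 169 106  93
165 181 192 191 181 179 185 172 178 182 179 173 184 188 187 128  84  91
168 107 117 142 188 184 163 165 168 160 161 178 183 175 156 122  82  96
171  98  94 127 159 147 135 120 122 107  86  77  73  75  80  87 103 122
174 115  77  75  85  87  87  98 103 108 116 119 125 127 126 116 112 110
177 130 128 127 126 118 119 130 106 129 125 125 137 142 143 148 151 153
180 119 131 138 143 147 150 136 105 126 137 144 152 150 149 149 148 150
183 152 153 153 153 156 144 136 112 112 134 136 152 
[... 1341 characters left out ...]
  96  99  29  51  70  93  92  96  95  95  92 238 233 236
234 152 155 154  99  95  91  97  95  95  98  30  69  57  98  97  92  91  93  97 207 233 238
238 152 152 153  93  92  99  92  96  96  97  22  70  51 102  94  96  94 101  98 102 235 235
242 152 155 140  98  98  94  95  96  96  98  19  87  45  97  90  96  93  96  97  89 240 237
246 155 151 104  97  96  98  96  99  96  97  16  84  31  97  94  94  96  96  93  94 221 234
250  23  27  18  21  14  14  21  22  19  94   8  84  30  71  21  21  22  20  17  23  17  45
254  19  20  19  19  22  21  17  21   7  92   3  84  19  65  20  22  18  19  20  21  18  18
258  12  24  22  17  16  17  19  16  17  97   8  83  22  66  11  20  17  15  15  13  21  17
```

My picture budget is used up, so from here I go by numbers. All three cameras show the shut fingertips about 26 mm behind the reported TCP, so the tips passed over cover B. The wrist also came close to its singularity at q5≈0. I'll replan with the tip offset and a steeper tool.

```bash
cat >> h.py <<'E'
TIP=.026
def tp(S,x,n,tilt): # TCP pose for fingertip at face (x,n) mm
    Rm=toolR(yaw,tilt);return fp(S,x,n)+Rm[:,2]*TIP,Rm
def seg(a,b,n):  # rows between two poses, returns end
    rows(a[0],a[1],b[0],b[1],n);return b
E
python3 - <<'E'
from h import *
a=pose();print("tip",F.T@(a[0]-a[1][:,2]*TIP-SB)*1000)
b=tp(SB,-25,165,38);c=tp(SB,44,150,38)
seg(a,b,5);seg(b,c,3)
E
```

```text
tip [-33.288   4.458  75.742]
n 5 turn/row [-0.002  0.021 -0.   ] deg/row 1.2
[-3.9, -1.0, -17.4]
[-3.5, -1.0, -17.5]
[-3.1, -1.0, -17.5]
[-2.8, -0.9, -17.6]
[-2.4, -0.9, -17.7]
n 3 turn/row [0. 0. 0.] deg/row 0.0
[-22.7, 0.0, 6.2]
[-22.7, 0.0, 6.2]
[-22.7, 0.0, 6.2]
```

>>> carry_out(commands=[[1,[-4,-1,-17],[0,0.021,0]],[1,[-4,-1,-18],[0,0.021,0]],[1,[-3,-1,-18],[0,0.021,0]],[1,[-3,-1,-18],[0,0.021,0]],[1,[-2,-1,-18],[0,0.021,0]],[1,[0,0,0],[0,0,0]]])

```text
time_s: 21.2
ee_pos: [0.5019, 0.0769, 0.1497]
eef_rot: [3.141, 0.683, -3.005]
force: [-0.5, -0.2, 0.4]
grip_width: 0.0005
grip_force: 0.0
```

Run:
```python
from h import *
a=pose();print("tip",F.T@(a[0]-a[1][:,2]*TIP-SB)*1000,np.array(ctrl.get_obs()["qpos"]),R.from_matrix(a[1]).as_euler("xyz"),R.from_matrix(toolR(yaw,38)).as_euler("xyz"))
c=tp(SB,44,150,38);d=tp(SB,44,108,38)
seg(a,c,4);seg(c,d,3)
```

```text
tip [-24.913   3.629 155.174] [ 0.045 -0.132  2.218  0.156  0.379 -1.787] [ 3.141  0.683 -3.005] [-3.142  0.663 -3.007]
n 4 turn/row [0.    0.005 0.   ] deg/row 0.3
[-17.0, -0.9, 2.5]
[-17.0, -0.9, 2.5]
[-17.0, -0.9, 2.4]
[-17.0, -0.9, 2.3]
n 3 turn/row [0. 0. 0.] deg/row 0.0
[0.7, -0.0, 14.0]
[0.7, -0.0, 14.0]
[0.7, -0.0, 14.0]
```

>>> carry_out(commands=[[1,[-17,-1,2],[0,0.005,0]],[1,[-17,-1,2],[0,0.005,0]],[1,[-17,-1,2],[0,0.005,0]],[1,[-17,-1,2],[0,0.005,0]],[1,[1,0,14],[0,0,0]],[1,[1,0,14],[0,0,0]],[1,[0,0,14],[0,0,0]],[1,[0,0,0],[0,0,0]]])

```text
time_s: 22.2
ee_pos: [0.5833, 0.0842, 0.1483]
eef_rot: [3.141, 0.658, -3.006]
force: [-0.1, 0.1, -0.1]
grip_width: 0.0006
grip_force: 0.0
```

```bash
cat >> h.py <<'E'
def arc2(S,tstart,ths,tilts,r=86,c=0):
    cur=pose()
    for th,ti in zip(ths,tilts):
        Rm=toolR(yaw,ti);d=np.array([-np.cos(th),np.sin(th)]);n=np.array([np.sin(th),np.cos(th)])
        h=8*abs((F[:,[0,2]].T@Rm[:,0])@n);t=np.array([46,18])+r*d+(8+h+c)*n
        b=tp(S,t[0],t[1],ti)
        print(round(th,2),t.round(),(cur[1].T@(b[0]-cur[0])*1000).round(1).tolist(),R.from_matrix(cur[1].T@b[1]).as_rotvec().round(3).tolist());cur=b
E
python3 - <<'E'
from h import *
a=pose();o=ctrl.get_obs();print("tip",F.T@(a[0]-a[1][:,2]*TIP-SB)*1000,np.array(o["qpos"]),o["force"])
s=ctrl.camera("side");print(ctrl.place_of("cover_b_edge","side")[0])
ths=np.r_[1.25:.15:-.1];arc2(SB,0,ths,np.linspace(37,22,len(ths)))
E
```

```text
tip [ 41.813  -0.104 107.284] [ 0.055  0.074  2.009  0.128  0.405 -1.752] [-0.083  0.097 -0.08 ]
{'at': [0.5578, 0.0829, 0.1534], 'score': 0.63}
1.25 [ 34. 105.] [9.5, 0.1, 3.5] [0.001, 0.014, 0.001]
1.15 [ 25. 103.] [9.6, 0.0, 1.5] [0.0, 0.026, 0.0]
1.05 [ 16. 100.] [9.5, 0.0, 2.7] [-0.0, 0.026, 0.0]
0.95 [ 8. 96.] [9.1, -0.0, 3.9] [-0.0, 0.026, 0.0]
0.85 [-1. 92.] [8.6, 0.0, 5.0] [0.0, 0.026, -0.0]
0.75 [-8. 86.] [7.9, -0.0, 6.1] [-0.0, 0.026, -0.0]
0.65 [-15.  80.] [7.1, -0.0, 7.0] [-0.0, 0.026, 0.0]
0.55 [-22.  72.] [6.1, 0.0, 7.9] [0.0, 0.026, -0.0]
0.45 [-27.  65.] [5.0, -0.0, 8.6] [0.0, 0.026, -0.0]
0.35 [-32.  56.] [3.8, 0.0, 9.1] [-0.0, 0.026, 0.0]
0.25 [-35.  47.] [2.5, -0.0, 9.5] [0.0, 0.026, -0.0]
```

Run the first part and verify that the cover follows.

>>> carry_out(commands=[[1,[9.5,0,3.5],[0,0.014,0]],[1,[9.6,0,1.5],[0,0.026,0]],[1,[9.5,0,2.7],[0,0.026,0]],[1,[9.1,0,3.9],[0,0.026,0]],[1,[0,0,0],[0,0,0]]])

```text
time_s: 22.92
ee_pos: [0.5599, 0.0809, 0.1179]
eef_rot: [3.141, 0.567, -3.006]
force: [0.4, -0.4, -0.8]
grip_width: 0.0004
grip_force: 0.0
```

```bash
cat >> h.py <<'E'
def look(S,k):
    a=pose();o=ctrl.get_obs();print("tip",F.T@(a[0]-a[1][:,2]*TIP-S)*1000,"q",np.array(o["qpos"]),"f",F.T@o["force"])
    for n in("side","top"):
        ctrl.camera(n)
        for d in ctrl.place_of(k,n)[:3]:
            f=F.T@(d["at"]-S)*1000;print(n,round(d["score"],2),f,"theta",np.arctan2(f[2]-18,46-f[0])-np.arctan2(8,86))
E
python3 - <<'E'
from h import *
look(SB,"cover_b_edge")
ths=np.r_[.85:.2:-.1];arc2(SB,0,ths,np.linspace(28,22,len(ths)))
E
```

```text
tip [ 7.428 -0.19  95.971] q [ 0.055  0.095  2.026  0.1    0.457 -1.729] f [-0.168 -0.412 -0.883]
side 0.7 [ 6.224 -0.171 98.065] theta 1.016957024781931
top 0.73 [ 6.856 -2.375 91.396] theta 0.988090771463389
top 0.4 [-246.87  -374.188   99.126] theta 0.1774702826275421
0.85 [-1. 91.] [10.7, 0.2, 5.2] [0.001, 0.08, 0.001]
0.75 [-8. 86.] [7.3, -0.0, 6.5] [0.0, 0.017, -0.0]
0.65 [-15.  79.] [6.5, 0.0, 7.3] [-0.0, 0.017, -0.0]
0.55 [-22.  72.] [5.5, -0.0, 8.0] [-0.0, 0.017, 0.0]
0.45 [-27.  64.] [4.5, 0.0, 8.7] [-0.0, 0.017, -0.0]
0.35 [-32.  56.] [3.4, -0.0, 9.1] [0.0, 0.017, 0.0]
0.25 [-35.  47.] [2.2, 0.0, 9.4] [-0.0, 0.017, -0.0]
```

>>> carry_out(commands=[[1,[8.6,0,5],[0,0.026,0]],[1,[7.9,0,6.1],[0,0.026,0]],[1,[7.1,0,7],[0,0.026,0]],[1,[6.1,0,7.9],[0,0.026,0]],[1,[5,0,8.6],[0,0.026,0]],[1,[3.8,0,9.1],[0,0.026,0]],[1,[2.5,0,9.5],[0,0.026,0]],[1,[0,0,0],[0,0,0]]])

```text
time_s: 24.12
ee_pos: [0.5492, 0.0795, 0.0507]
eef_rot: [3.141, 0.385, -3.005]
force: [-0.4, 0.3, 0.3]
grip_width: 0.0007
grip_force: 0.1
```

Run:
```python
from h import *
look(SB,"cover_b_edge")
arc2(SB,0,[.18,.13,.09,.06,.03,0,-.03,-.06],[21]*8)
```

```text
tip [-35.358  -0.159  46.452] q [ 0.062  0.248  1.962  0.054  0.549 -1.686] f [-0.104  0.322  0.431]
side 0.6 [-31.312  -0.084  54.642] theta 0.34983207387423454
top 0.81 [-34.167   2.631  54.321] theta 0.33264745504407167
0.18 [-37.  42.] [1.5, 0.1, 5.9] [0.001, 0.021, 0.001]
0.13 [-38.  38.] [0.1, 0.0, 3.9] [0.0, 0.0, 0.0]
0.09 [-39.  35.] [-0.1, -0.0, 3.1] [0.0, 0.0, 0.0]
0.06 [-39.  33.] [-0.1, -0.0, 2.4] [0.0, 0.0, 0.0]
0.03 [-40.  30.] [-0.2, 0.0, 2.4] [0.0, 0.0, 0.0]
0 [-40.  28.] [-0.2, -0.0, 2.4] [0.0, 0.0, 0.0]
-0.03 [-40.  26.] [-0.3, 0.0, 2.3] [0.0, 0.0, 0.0]
-0.06 [-40.  23.] [-0.4, -0.0, 2.3] [0.0, 0.0, 0.0]
```

>>> carry_out(commands=[[1,[1.5,0,6],[0,0.02,0]],[1,[0,0,4],[0,0,0]],[1,[0,0,3],[0,0,0]],[1,[0,0,3],[0,0,0]],[1,[0,0,0],[0,0,0]]])

```text
time_s: 24.95
ee_pos: [0.5534, 0.08, 0.0357]
eef_rot: [3.141, 0.366, -3.005]
force: [0.5, -1.0, 0.3]
grip_width: 0.0006
grip_force: 0.2
```

>>> carry_out(commands=[[1,[0,0,2.5],[0,0,0]],[1,[0,0,0],[0,0,0]]])

```text
time_s: 25.2
ee_pos: [0.5544, 0.0802, 0.0336]
eef_rot: [3.141, 0.367, -3.005]
force: [-0.3, -0.8, 0.1]
grip_width: 0.0004
grip_force: 0.4
```

>>> carry_out(commands=[[1,[0,0,2.5],[0,0,0]],[1,[0,0,0],[0,0,0]]])

```text
time_s: 25.45
ee_pos: [0.5553, 0.0803, 0.0314]
eef_rot: [3.141, 0.367, -3.005]
force: [-2.8, 0.0, 4.5]
grip_width: 0.0003
grip_force: 3.2
```

>>> carry_out(commands=[[1,[0,0,2.5],[0,0,0]],[1,[0,0,0],[0,0,0]]])

```text
time_s: 25.7
ee_pos: [0.5562, 0.0804, 0.0289]
eef_rot: [3.141, 0.367, -3.005]
force: [-0.0, -0.3, 0.0]
grip_width: 0.0003
grip_force: 0.1
```

>>> carry_out(commands=[[1,[0,0,2],[0,0,0]],[1,[0,0,0],[0,0,0]]])

```text
time_s: 25.95
ee_pos: [0.5567, 0.0805, 0.0268]
eef_rot: [3.141, 0.366, -3.005]
force: [-0.4, -0.5, -0.0]
grip_width: 0.0003
grip_force: 0.0
```

>>> carry_out(commands=[[1,[0,0,2],[0,0,0]],[1,[0,0,0],[0,0,0]]])

```text
time_s: 26.2
ee_pos: [0.5577, 0.0806, 0.0254]
eef_rot: [3.141, 0.367, -3.005]
force: [-2.4, -0.1, 6.0]
grip_width: 0.0006
grip_force: 2.9
```

Run:
```python
from h import *
look(SB,"cover_b_edge")
```

```text
tip [-42.332  -0.141  20.712] q [ 0.064  0.316  1.939  0.053  0.521 -1.683] f [1.49  0.255 6.286]
side 0.9 [-43.718   1.302  26.217] theta -0.001428416305885652
top 0.75 [-39.644   0.75   24.951] theta -0.011769847917402043
```

Cover B is shut (θ≈0, hard contact felt). Now cover A.

>>> carry_out(commands=[[1,[0,0,1],[0,0,0]],[1,[0,0,0],[0,0,0]],[1,[0,0,-10],[0,0,0]],[1,[0,0,-20],[0,0,0]],[1,[0,0,0],[0,0,0]]])

```text
time_s: 27.02
ee_pos: [0.5477, 0.0792, 0.0535]
eef_rot: [3.141, 0.369, -3.005]
force: [0.2, -0.0, 0.3]
grip_width: 0.0002
grip_force: 0.0
```

```bash
echo "TIP=.033" >> h.py
python3 - <<'E'
from h import *
look(SB,"cover_b_edge")
a=pose()
b=tp(SB,-30,168,42);c=tp(SA,-20,168,42);d=tp(SA,62,155,42);e=tp(SA,62,110,42)
seg(a,b,4);seg(b,c,4);seg(c,d,3);seg(d,e,3)
E
```

```text
tip [-32.871  -0.223  56.277] q [ 0.063  0.246  1.95   0.049  0.578 -1.68 ] f [ 0.272 -0.054  0.128]
side 0.87 [-40.716   1.105  26.679] theta 0.006992913608448836
top 0.62 [-39.854  -0.209  23.999] theta -0.022991799520028458
n 4 turn/row [ 0.    -0.092  0.   ] deg/row 5.3
[2.8, 0.1, -28.2]
[0.2, 0.1, -28.3]
[-2.4, 0.0, -28.2]
[-4.9, 0.0, -27.9]
n 4 turn/row [0. 0. 0.] deg/row 0.0
[-2.5, -34.2, 0.3]
[-2.5, -34.2, 0.3]
[-2.5, -34.2, 0.3]
[-2.5, -34.2, 0.3]
n 3 turn/row [0. 0. 0.] deg/row 0.0
[-26.6, -0.0, 7.6]
[-26.6, -0.0, 7.6]
[-26.6, -0.0, 7.6]
n 3 turn/row [0. 0. 0.] deg/row 0.0
[1.8, -0.0, 14.9]
[1.8, -0.0, 14.9]
[1.8, -0.0, 14.9]
```

>>> carry_out(commands=[[1,[3,0,-28],[0,-0.092,0]],[1,[0,0,-28],[0,-0.092,0]],[1,[-2,0,-28],[0,-0.092,0]],[1,[-5,0,-28],[0,-0.092,0]],[1,[-2,-34,0],[0,0,0]],[1,[-2,-34,0],[0,0,0]],[1,[-3,-34,0],[0,0,0]],[1,[-3,-34,0],[0,0,0]],[1,[0,0,0],[0,0,0]]])

```text
time_s: 28.35
ee_pos: [0.5246, -0.0566, 0.1653]
eef_rot: [-3.137, 0.723, -3.014]
force: [0.5, 0.4, 0.2]
grip_width: 0.0005
grip_force: 0.0
```

Run:
```python
from h import *
look(SA,"cover_a_edge")
a=pose();d=tp(SA,62,155,42);e=tp(SA,62,110,42)
seg(a,d,4);seg(d,e,3)
```

```text
tip [-14.109   5.68  172.242] q [-0.353 -0.097  2.166  0.675  0.504 -2.554] f [ 0.599  0.35  -0.186]
side 0.82 [ 42.007  -5.139 104.139] theta 1.4317144010311318
top 0.74 [ 49.239   0.958 103.348] theta 1.5159756025391293
top 0.18 [-248.697 -240.839  104.067] theta 0.19139370646426285
n 4 turn/row [-0.002 -0.003 -0.001] deg/row 0.2
[-18.7, -1.9, 6.4]
[-18.7, -1.9, 6.4]
[-18.7, -1.9, 6.5]
[-18.7, -1.9, 6.5]
n 3 turn/row [0. 0. 0.] deg/row 0.0
[1.8, -0.0, 14.9]
[1.8, -0.0, 14.9]
[1.8, -0.0, 14.9]
```

```bash
cat >> h.py <<'E'
TY=-.08
_t=toolR
def toolR(y,tilt): return _t(TY,tilt)
E
python3 - <<'E'
from h import *
a=pose();b=tp(SA,-16,170,42);d=tp(SA,62,155,42);e=tp(SA,62,110,42)
seg(a,b,4);seg(b,d,4);seg(d,e,3)
E
```

```text
n 4 turn/row [ 0.034 -0.003  0.039] deg/row 3.0
[0.3, -3.1, 0.4]
[0.2, -3.1, 0.5]
[0.1, -3.1, 0.6]
[-0.0, -3.1, 0.7]
n 4 turn/row [0. 0. 0.] deg/row 0.0
[-18.6, 3.9, 5.8]
[-18.6, 3.9, 5.8]
[-18.6, 3.9, 5.8]
[-18.6, 3.9, 5.8]
n 3 turn/row [0. 0. 0.] deg/row 0.0
[2.0, 1.8, 14.8]
[2.0, 1.8, 14.8]
[2.0, 1.8, 14.8]
```

>>> carry_out(commands=[[1,[0,-3,0],[0.034,-0.003,0.039]],[1,[0,-3,0],[0.034,-0.003,0.039]],[1,[0,-3,1],[0.034,-0.003,0.039]],[1,[0,-3,1],[0.034,-0.003,0.039]],[1,[0,0,0],[0,0,0]],[1,[0,0,0],[0,0,0]]])

```text
time_s: 29.3
ee_pos: [0.5259, -0.0665, 0.1638]
eef_rot: [-3.14, 0.735, 3.064]
force: [-0.4, 0.4, -0.8]
grip_width: 0.0007
grip_force: 0.0
```

Run:
```python
from h import *
a=pose();print("tip",F.T@(a[0]-a[1][:,2]*TIP-SA)*1000,np.array(ctrl.get_obs()["qpos"]))
d=tp(SA,62,155,42);e=tp(SA,62,110,42)
seg(a,d,4);seg(d,e,3)
```

```text
tip [-14.919   0.077 170.666] [-0.267 -0.111  2.189  0.365  0.359 -2.056]
n 4 turn/row [0.    0.001 0.   ] deg/row 0.0
[-18.3, 3.8, 6.0]
[-18.3, 3.8, 6.0]
[-18.3, 3.8, 6.0]
[-18.3, 3.8, 6.0]
n 3 turn/row [0. 0. 0.] deg/row 0.0
[2.0, 1.8, 14.8]
[2.0, 1.8, 14.8]
[2.0, 1.8, 14.8]
```

Run:
```python
from h import *
a=pose();d=tp(SA,60,155,45);e=tp(SA,60,110,45)
seg(a,d,4);seg(d,e,3)
```

```text
n 4 turn/row [ 0.    -0.013  0.   ] deg/row 0.7
[-18.2, 3.7, 5.9]
[-18.1, 3.7, 6.2]
[-18.1, 3.7, 6.4]
[-18.0, 3.7, 6.6]
n 3 turn/row [0. 0. 0.] deg/row 0.0
[2.7, 1.8, 14.6]
[2.7, 1.8, 14.6]
[2.7, 1.8, 14.6]
```

>>> carry_out(commands=[[1,[-18,4,6],[0,-0.013,0]],[1,[-18,4,6],[0,-0.013,0]],[1,[-18,4,6],[0,-0.013,0]],[1,[-18,4,7],[0,-0.013,0]],[1,[0,0,0],[0,0,0]]])

```text
time_s: 29.92
ee_pos: [0.597, -0.0565, 0.195]
eef_rot: [-3.14, 0.787, 3.063]
force: [-1.2, -0.1, -1.5]
grip_width: 0.0006
grip_force: 0.0
```

>>> carry_out(commands=[[1,[2.7,1.8,14.6],[0,0,0]],[1,[2.7,1.8,14.6],[0,0,0]],[1,[2.7,1.8,14.6],[0,0,0]],[1,[0,0,0],[0,0,0]]])

```text
time_s: 30.42
ee_pos: [0.6215, -0.0533, 0.157]
eef_rot: [-3.141, 0.785, 3.062]
force: [0.1, 0.6, -0.5]
grip_width: 0.0
grip_force: 0.0
```

Run:
```python
from h import *
look(SA,"cover_a_edge")
ths=np.r_[1.45:.2:-.1];arc2(SA,0,ths,np.linspace(44,22,len(ths)))
```

```text
tip [ 58.637   0.566 109.56 ] q [-0.178  0.113  2.012  0.288  0.244 -1.92 ] f [-0.183  0.562 -0.534]
side 0.87 [ 46.649  -3.403 104.551] theta 1.48553334731332
top 0.67 [ 51.119   1.905 102.642] theta 1.5384498558962776
top 0.19 [-6.172 -2.588  2.003] theta -0.3902808278860637
1.45 [ 51. 105.] [10.0, -1.1, 4.0] [-0.001, 0.02, 0.0]
1.35 [ 43. 105.] [9.6, -1.5, -1.4] [0.0, 0.032, -0.0]
1.25 [ 34. 105.] [9.8, -1.4, -0.2] [-0.0, 0.032, 0.0]
1.15 [ 25. 103.] [9.9, -1.3, 1.0] [-0.0, 0.032, 0.0]
1.05 [ 16. 100.] [9.8, -1.2, 2.3] [-0.0, 0.032, -0.0]
0.95 [ 8. 96.] [9.6, -1.0, 3.5] [-0.0, 0.032, -0.0]
0.85 [-0. 92.] [9.1, -0.9, 4.7] [0.0, 0.032, 0.0]
0.75 [-8. 86.] [8.4, -0.7, 5.8] [-0.0, 0.032, 0.0]
0.65 [-15.  80.] [7.6, -0.4, 6.9] [0.0, 0.032, -0.0]
0.55 [-21.  73.] [6.6, -0.2, 7.8] [-0.0, 0.032, 0.0]
0.45 [-27.  65.] [5.5, -0.0, 8.5] [-0.0, 0.032, -0.0]
0.35 [-32.  56.] [4.3, 0.2, 9.1] [0.0, 0.032, -0.0]
0.25 [-35.  47.] [3.0, 0.5, 9.4] [-0.0, 0.032, 0.0]
```

>>> carry_out(commands=[[1,[10,-1.1,3],[0,0.02,0]],[1,[9.6,-1.5,-0.5],[0,0.032,0]],[1,[9.8,-1.4,0],[0,0.032,0]],[1,[9.9,-1.3,1],[0,0.032,0]],[1,[9.8,-1.2,2.3],[0,0.032,0]],[1,[9.6,-1,3.5],[0,0.032,0]],[1,[0,0,0],[0,0,0]]])

```text
time_s: 31.5
ee_pos: [0.5834, -0.0578, 0.1121]
eef_rot: [-3.141, 0.606, 3.062]
force: [-0.7, -0.4, -1.2]
grip_width: 0.0007
grip_force: 0.0
```

Run:
```python
from h import *
look(SA,"cover_a_edge")
ths=np.r_[.85:.2:-.1];arc2(SA,0,ths,np.linspace(32,22,len(ths)))
```

```text
tip [ 7.238  0.267 95.286] q [-0.195  0.139  2.01   0.168  0.394 -1.821] f [-1.329 -0.271 -0.58 ]
side 0.56 [-0.175 -5.432 89.361] theta 0.9037343048300019
top 0.82 [ 4.377 -1.701 89.348] theta 0.9499288214587306
top 0.3 [ -50.704 -369.072  -37.621] theta -0.6147219598417609
0.85 [-0. 92.] [9.8, -1.2, 4.1] [-0.001, 0.049, 0.0]
0.75 [-8. 86.] [8.2, -0.7, 6.0] [0.0, 0.029, 0.0]
0.65 [-15.  80.] [7.4, -0.4, 7.0] [-0.0, 0.029, -0.0]
0.55 [-21.  73.] [6.4, -0.2, 7.8] [0.0, 0.029, -0.0]
0.45 [-27.  65.] [5.3, -0.0, 8.5] [0.0, 0.029, -0.0]
0.35 [-32.  56.] [4.1, 0.2, 9.1] [-0.0, 0.029, 0.0]
0.25 [-35.  47.] [2.9, 0.4, 9.4] [0.0, 0.029, -0.0]
```

>>> carry_out(commands=[[1,[9.1,-1,4.7],[0,0.032,0]],[1,[8.4,-0.7,5.8],[0,0.032,0]],[1,[7.6,-0.4,6.9],[0,0.032,0]],[1,[6.6,-0.2,7.8],[0,0.032,0]],[1,[5.5,0,8.5],[0,0.032,0]],[1,[4.3,0.2,9.1],[0,0.032,0]],[1,[3,0.5,9.4],[0,0.032,0]],[1,[2,0.3,6],[0,0,0]],[1,[0,0,3],[0,0,0]],[1,[0,0,0],[0,0,0]]])

```text
time_s: 32.95
ee_pos: [0.5715, -0.0582, 0.035]
eef_rot: [-3.141, 0.383, 3.062]
force: [-0.1, 0.2, -0.1]
grip_width: 0.0007
grip_force: 0.2
```

Run:
```python
from h import *
look(SA,"cover_a_edge")
arc2(SA,0,[.1,.06,.03,0,-.03],[22]*5)
```

```text
tip [-39.554   0.171  38.196] q [-0.186  0.314  1.918  0.076  0.529 -1.735] f [-0.115  0.174 -0.085]
side 0.98 [-38.699  -1.911  38.084] theta 0.1400679507297205
side 0.54 [ 2.363  1.573 -1.044] theta -0.5042664036901717
top 0.92 [-31.493   0.304  35.358] theta 0.12760252116594745
0.1 [-39.  35.] [-1.1, 0.4, 2.8] [-0.001, -0.0, -0.0]
0.06 [-39.  32.] [-0.1, 0.3, 3.1] [0.0, 0.0, 0.0]
0.03 [-40.  30.] [-0.1, 0.2, 2.4] [0.0, 0.0, 0.0]
0 [-40.  28.] [-0.2, 0.2, 2.3] [0.0, 0.0, 0.0]
-0.03 [-40.  25.] [-0.3, 0.2, 2.3] [0.0, 0.0, 0.0]
```

>>> carry_out(commands=[[1,[-0.5,0,2.5],[0,0,0]],[1,[0,0,2.5],[0,0,0]],[1,[0,0,0],[0,0,0]]])

```text
time_s: 33.52
ee_pos: [0.5742, -0.0583, 0.0309]
eef_rot: [-3.141, 0.384, 3.062]
force: [-3.5, 1.7, 5.7]
grip_width: 0.0007
grip_force: 3.2
```

>>> carry_out(commands=[[1,[0,0,2.5],[0,0,0]],[1,[0,0,0],[0,0,0]]])

```text
time_s: 33.78
ee_pos: [0.5751, -0.0584, 0.0284]
eef_rot: [-3.141, 0.384, 3.062]
force: [-0.5, -0.5, 1.8]
grip_width: 0.0006
grip_force: 0.4
```

>>> carry_out(commands=[[1,[0,0,2],[0,0,0]],[1,[0,0,0],[0,0,0]]])

```text
time_s: 34.02
ee_pos: [0.5756, -0.0586, 0.0264]
eef_rot: [-3.141, 0.383, 3.062]
force: [1.1, -0.3, -1.0]
grip_width: 0.0004
grip_force: 0.0
```

>>> carry_out(commands=[[1,[0,0,1.5],[0,0,0]],[1,[0,0,0],[0,0,0]]])

```text
time_s: 34.28
ee_pos: [0.5763, -0.0586, 0.0251]
eef_rot: [-3.141, 0.384, 3.061]
force: [0.5, -0.2, 0.3]
grip_width: 0.0006
grip_force: 0.1
```

>>> carry_out(commands=[[1,[0,0,2],[0,0,0]],[1,[0,0,0],[0,0,0]]])

```text
time_s: 34.52
ee_pos: [0.5771, -0.0587, 0.0242]
eef_rot: [-3.141, 0.384, 3.062]
force: [-10.4, 0.7, 14.7]
grip_width: 0.0006
grip_force: 8.7
```

>>> carry_out(commands=[[1,[0,0,-10],[0,0,0]],[1,[0,0,-25],[0,0,0]],[1,[10,0,-40],[0,0,0]],[1,[10,0,-40],[0,0,0]],[1,[0,0,0],[0,0,0]],[1,[0,0,0],[0,0,0]],[1,[0,0,0],[0,0,0]],[1,[0,0,0],[0,0,0]]])

```text
time_s: 35.52
ee_pos: [0.5155, -0.0536, 0.1217]
eef_rot: [-3.141, 0.382, 3.062]
force: [-0.3, 0.2, -0.1]
grip_width: 0.0004
grip_force: 0.0
```

Run:
```python
from h import *
look(SA,"cover_a_edge");look(SB,"cover_b_edge")
for k in("charger_center","bottle","beaker","balance"):print(k,[np.array(d["at"]) for d in ctrl.place_of(k,"top")[:4]])
```

```text
tip [-34.672  12.219 140.635] q [-0.2    0.056  1.989  0.067  0.719 -1.733] f [-0.258  0.236  0.046]
side 0.72 [-42.975  -1.391  25.696] theta -0.0064702031294814055
top 0.97 [-33.4    -0.919  27.294] theta 0.023762132218823076
tip [ -34.34  -124.816  141.044] q [-0.2    0.054  1.989  0.067  0.719 -1.733] f [-0.421 -0.211 -0.169]
side 0.76 [-36.527   3.291  27.041] theta 0.0163658275720992
side 0.32 [ -43.127 -139.795   22.996] theta -0.036764807911405996
top 0.71 [-41.96   -0.566  25.474] theta -0.007987199801309061
charger_center [array([0.388, 0.312, 0.022]), array([ 0.594, -0.279,  0.024])]
bottle [array([ 0.637,  0.386, -0.003])]
beaker [array([ 0.645, -0.415,  0.002])]
balance [array([ 0.388, -0.32 , -0.003])]
```

Both covers hold at about 0 rad with the robot clear, the charger lies in the tray, and the bystanders are where they were.

```bash
python3 -c "
from station import ctrl
print(ctrl.hand_in())"
```

```text
the job is handed in; nothing more can be done
None
```

The job is handed in, with no verdict returned: the charger lies flat in the tray, both covers read shut after the arm backed off, and the balance, bottle and beaker read unmoved at about 36 s; the one doubt is joint 6, which twice read -2.554 against its -2.55 limit.

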